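Slide a flush shim out over the tray edge, pinch it and seat it

ROBOT

A 6-joint arm with a two-finger parallel gripper is mounted at the origin on the work surface; the furniture and walls round the work are solid. World frame = base frame: x ahead of the robot, y to its left, z up, the work surface at z = 0. Lengths are in m, angles in rad, forces in N, time in s.
With the tool pointing down it reaches from about 0.4 to 0.825 m from the base axis. Payload 7 kg.
Tool frame: the origin (TCP) lies at the very end of the fingers, on their centre line; the grasp point (between the pads) lies 19 mm behind it; z points along the fingers, y is the line along which they close (so a half turn about z gives the same grasp; the last joint's range is limited). The gripper opens to 88 mm and grips with 3 to 60 N. Pads are 19 mm wide; open, the fingers measure 130 mm over their backs; the gripper's body (78 mm by 193 mm) begins 47 mm behind the grasp point.
Start: joints at [-1.043, 0.359, 0.012, 0, -1.224, -0.288], TCP at [0.16, -0.656, 0.227] pointing down, gripper open.
Joint ranges: [-3.07, 3.07], [-1.43, 2.12], [-1.02, 1.25], [-3.03, 1.67], [-3.05, -0], [-3.03, 3.03]. Speed limits (rad/s): [2.39, 2.39, 3.01, 3.14, 3.14, 3.14].

INTERFACE

Orientations are given as [roll, pitch, yaw] about the fixed x, y, z axes, in that order (R = Rz(yaw) Ry(pitch) Rx(roll)).
In Python, from station import arm gives the robot as it stands. The module is installed in compiled form; this text tells all that it offers.
- The arm moves only by the shell command python3 -m crank 'ROWS' [FORCE]. ROWS is JSON, a list of rows, each an object of numbers: "dx", "dy", "dz": the shift along the world's x, y, z in m; "twist": the turn about the world's z in degrees; "grip": the opening, from -1 (shut) to 1 (fully open). A call has exactly 5 rows; each row is the pose to reach, as a shift and turn from the pose commanded when the call began; what a row does not reach only later rows make up. A row lasts 1/12 s, in which the tool goes at most 41.7 mm and 7.16 degrees, less where a joint would pass 70% of its speed; a pose out of reach is approached as far as the arm can. A call with a gripper value outside its range is refused whole. The fingers move at their own pace and stop on an object; FORCE is the grip in N (left out, the last holds). Time passes only in rows, so rows that repeat a pose let the fingers close, or fill a call up. It gives the time, the measured TCP pose, the force, the opening and the grip force at its end, in the units of the state.
- arm.get_state(): the state, without advancing time (a new reading comes with each control period).
- arm.grab_frame(name): name is "scene" or "side" or "wrist"; returns the picture (384x512x3 uint8, red, green, blue); there is no depth.
- arm.get_calibration(name): a dict with "fx", "fy", "cx", "cy" (pixels), "k1" (the pictures are not rectified: a ray, as slopes to the right and down, at radius r is drawn at 1 + k1 r^2 times it, then the intrinsics apply), "cam_to_world" (4x4, takes a point from camera to world coordinates); the wrist camera has in their place "tool_from_camera" (4x4, takes a point from camera to tool coordinates, whose origin is the TCP and whose axes are the flange's). Camera axes: x right, y down, z forward; pixel columns grow to the right and rows downward; lengths in m; the calibration is good to about 2 mm. A picture is of the moment at which its call begins: read the wrist's pose just before it. get_calibration takes no time and is no camera call.
- arm.job_done(): hands the job in; it is judged then, once.
The state is a dict: "t": time; "q": joint angles; "qd": joint speeds; "joint_efforts": joint torques, N m; "eef_pos": TCP position; "ee_rot": TCP orientation; "force": force on the tool from outside, world axes, zero at the start; "moment": the same for the moment, N m; "width": finger opening in m; "gripper_force": force on a finger pad.
Only numpy, scipy, OpenCV 4.12 (cv2) and the standard library are available. Lean on these libraries where they do the work, as an engineer would, in place of code of your own. Each camera call takes 0.05 s, during which the arm holds its last target. There are 200 camera calls.

TASK

Lay the bare-metal shim in the green setting seat, flat between the brass cheeks and fully home against the brass end stop. It lies flush in the blue tray, where no finger gets round it, so press on it lightly and slide it out of the open end until enough overhangs to be pinched by its sides; it must stay on the tray until you have hold of it, and must never be dropped. Press and push gently throughout (a kilogram or so of force, never three), leave everything else on the bench where it is, and let go of the shim at the end.

Things in the scene. Friction and masses are not known exactly. Their poses are not given: they have to be found in the camera images.
- shim: Smooth bare aluminium plate 120 (x) x 46 (y) x 4 mm (z), a thin red line across each end, about 0.12 kg; origin: centre of its underside. Loose in the tray, top flush with the tray's rim, end 0 to 10 mm behind the open end. It slides easily on tray and seat (friction 0.3), less so under rubber fingertips: pressed with 5 to 10 N they drag it. Over 30 N onto tray or seat spoils it.
- tray: Blue block fixed to the bench, yaw within 0.25 rad. Origin: on the bench, under the shim's centre when its end is level with the open end. Pocket 132 x 50 x 4 mm deep along x, open only at the -x end (towards the robot), back wall at x = +72 mm, floor at z = 60, rims at z = 64. Block 78 mm wide (y), flanges 118 mm wide below z = 10.
- seat: Green block fixed to the bench, yaw within 0.25 rad, 78 mm wide (flanges 118 mm below z = 10). Origin: on the bench under the seated shim's centre; the seated shim lies along x (either end first), underside at z = 60. Steel floor at z = 60 from x = -25 (front, towards the robot) to +60 mm; so 35 mm of the seated shim overhang free air in front.
- paste_can: Bystander: white and grey can with a red band, 67 mm across, 72 mm high. Origin: centre of its underside.
- nut: Bystander: brass union nut 36 x 41 x 24 mm. Origin: centre of its underside.
- register: Bystander: white round meter register with a dial, 67 mm across, 48 mm high. Origin: centre of its underside.
- pliers: Bystander: pliers with red grips, 50 x 167 x 11 mm, lying flat. Origin: centre of its underside.
- tray_edge (a point): Middle of the tray's open front edge at floor level: x = -60, z = 60 mm in the tray's frame. In front of it (-x) is free air down to the bench.
- seat_stop (a point): Foot of the seat's brass end stop, middle of its face: x = +60, z = 60 mm in the seat's frame; the stop rises 9 mm. Brass side cheeks 3 mm high run from x = -18 to +60 mm in the seat's frame, inner faces at y = -26 and +26 mm: 3 mm play on each side of the shim.

How it is judged:
By the outcome, as a careful person would: the job done as asked, in the order asked, and still so for the second after the job is handed in, with the robot touching nothing.
It also fails if it takes over 64 s, if anything falls off the work surface, if the arm or the gripper's body presses on something with over 40 N, if the wrist force passes 120 N, or if a joint passes its speed limit or range.

## Working session

There is one attempt and no reset: what is moved stays moved. The work goes in short steps, Python scripts to look and compute and a shell command to move; the robot and the scene stay as the last step left them, time stands still between calls to the robot, and variables do not carry over. Pictures are saved under pics/ and viewed, at most 13 in all, crops included, and the job is handed in when it is done.

```bash
mkdir -p pics; cat > h.py <<'E'
import numpy as np, cv2
from station import arm
from scipy.spatial.transform import Rotation as R
def snap(n,f):
    im=arm.grab_frame(n); cv2.imwrite('pics/'+f,im[:,:,::-1]); return im
def cam(n,st=None):
    c=arm.get_calibration(n)
    if 'cam_to_world' in c: T=np.array(c['cam_to_world'])
    else:
        st=st or arm.get_state(); W=np.eye(4); W[:3,:3]=R.from_euler('xyz',st['ee_rot']).as_matrix(); W[:3,3]=st['eef_pos']; T=W@np.array(c['tool_from_camera'])
    return c,T
def ray(n,uv,z,CT=None):
    c,T=CT or cam(n); uv=np.atleast_2d(np.array(uv,float))
    d=np.c_[(uv[:,0]-c['cx'])/c['fx'],(uv[:,1]-c['cy'])/c['fy']]; s=d.copy()
    for _ in range(20): s=d/(1+c['k1']*(s**2).sum(1,keepdims=True))
    D=np.c_[s,np.ones(len(s))]@T[:3,:3].T; o=T[:3,3]
    return o+D*((z-o[2])/D[:,2])[:,None]
E
python3 - <<'E'
from h import *
a=snap('scene','a.png');b=snap('side','b.png');cv2.imwrite('pics/ab.png',cv2.resize(np.hstack([a,b])[:,:,::-1],(800,300)))
for n in('scene','side'):
    c,T=cam(n);print(n,T[:3,3].round(3),T[:3,2].round(2),c['fx'])
print(arm.get_state())
E
```

```text
scene [0.133 0.631 0.796] [ 0.33 -0.57 -0.75] 433.496463867649
side [ 0.425 -0.838  0.739] [ 0.02  0.81 -0.58] 448.58821310483603
{'t': 0.1, 'q': array([-1.04288504e+00,  3.59310081e-01,  1.11363745e-02, -3.01495500e-04,
       -1.22408044e+00, -2.88087303e-01]), 'qd': array([-0.00111288, -0.00181393,  0.00096424,  0.00097972, -0.00016437,
        0.00139286]), 'joint_efforts': array([-2.74757695e-03, -5.84161520e+01,  2.93754190e+01,  7.01547280e+00,
        1.02704132e-02, -4.58959062e-05]), 'eef_pos': array([ 0.1601923 , -0.655265  ,  0.22571485]), 'ee_rot': array([ 3.14011437e+00, -1.42473583e-04, -2.90187123e+00]), 'force': array([-0.47698413, -0.51306849,  0.33839877]), 'moment': array([-0.01254401,  0.01757386,  0.01915826]), 'gripper_force': 0.0, 'width': 0.08803226106230023}
```

View pics/a.png

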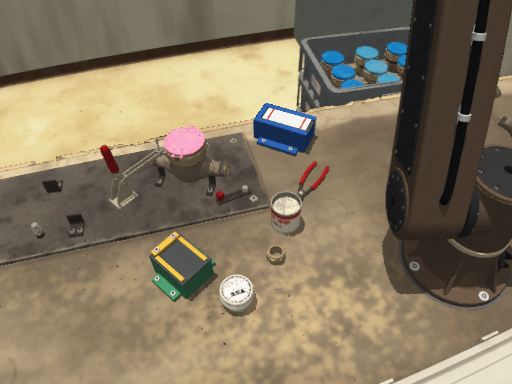

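View pics/b.png

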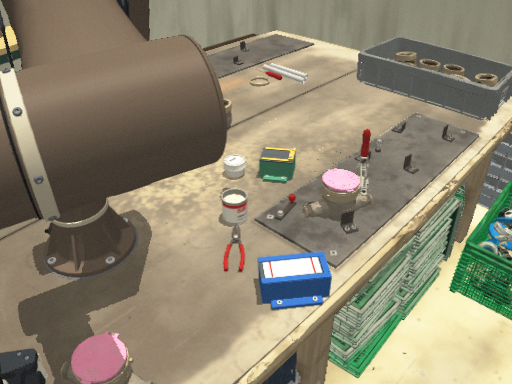

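The scene picture shows the blue tray at about (285,125) with the white shim and its red end lines, and the green seat with brass cheeks at (182,262). The side picture shows the tray at (294,277) and the seat at (278,163). The can, nut, register and pliers sit between them, with a clamp fixture beyond.

```bash
python3 - <<'E'
from h import *
def big(m,box):
    x0,y0,x1,y1=box; z=np.zeros_like(m);z[y0:y1,x0:x1]=m[y0:y1,x0:x1]
    cs,_=cv2.findContours(z,cv2.RETR_EXTERNAL,cv2.CHAIN_APPROX_NONE); return max(cs,key=cv2.contourArea)[:,0]
tb={'scene':(245,95,325,160),'side':(250,245,340,310)}; sb={'scene':(140,225,225,305),'side':(250,140,305,190)}
for n,f in(('scene','a.png'),('side','b.png')):
    im=cv2.imread('pics/'+f); hsv=cv2.cvtColor(im,cv2.COLOR_BGR2HSV)
    H,S,V=cv2.split(hsv)
    sh=(((S<70)&(V>150))*255).astype(np.uint8); yl=(((H>15)&(H<35)&(S>120)&(V>130))*255).astype(np.uint8); red=((((H<8)|(H>172))&(S>90))*255).astype(np.uint8)
    for nm,m,b,z in(('shim',sh,tb[n],.064),('red',red,tb[n],.064)):
        k=big(m,b); 
        if nm=='red':
            x0,y0,x1,y1=b; vv,uu=np.nonzero(red[y0:y1,x0:x1]); k=np.c_[uu+x0,vv+y0]
        p=ray(n,k,z); r=cv2.minAreaRect((p[:,:2]*1000).astype(np.float32)); print(n,nm,r,len(k))
    x0,y0,x1,y1=sb[n]; vv,uu=np.nonzero(yl[y0:y1,x0:x1]); k=np.c_[uu+x0,vv+y0]
    p=ray(n,k,.063); r=cv2.minAreaRect((p[:,:2]*1000).astype(np.float32)); print(n,'brass',r,len(k))
    ims=[cv2.resize(im[y0:y1,x0:x1],(380,int(380*(y1-y0)/(x1-x0)))) for x0,y0,x1,y1 in(tb[n],sb[n])]
    h=max(i.shape[0] for i in ims); cv2.imwrite(f'pics/c_{n}.png',np.hstack([cv2.copyMakeBorder(i,0,h-i.shape[0],0,10,0) for i in ims]))
    for nm,z,xy in(('can',.072,(285,200)),('nut',.024,(276,254)),('reg',.048,(237,290)),('plA',.01,(326,168)),('plB',.01,(300,195)),('valve',.15,(184,143))):
        if n=='scene': print(nm,ray(n,xy,z).round(3))
E
```

```text
scene shim ((504.516357421875, -158.57125854492188), (102.44775390625, 47.321815490722656), 5.746692180633545) 110
scene red ((496.6362609863281, -160.33470153808594), (93.1928939819336, 43.16973876953125), 4.5500102043151855) 32
scene brass ((495.73291015625, 313.95159912109375), (71.0123291015625, 96.42033386230469), 78.26071166992188) 515
can [[0.372 0.091 0.072]]
nut [[0.338 0.193 0.024]]
reg [[0.358 0.314 0.048]]
plA [[ 0.35  -0.097  0.01 ]]
plB [[0.368 0.014 0.01 ]]
valve [[0.609 0.116 0.15 ]]
side shim ((459.3354797363281, -180.39239501953125), (184.35845947265625, 110.98213195800781), 87.89041137695312) 254
side red ((495.39013671875, -159.5058135986328), (93.05877685546875, 43.089378356933594), 5.418336868286133) 42
side brass ((493.2204895019531, 318.05517578125), (77.84834289550781, 92.60594940185547), 78.1857681274414) 142
```

View pics/c_scene.png

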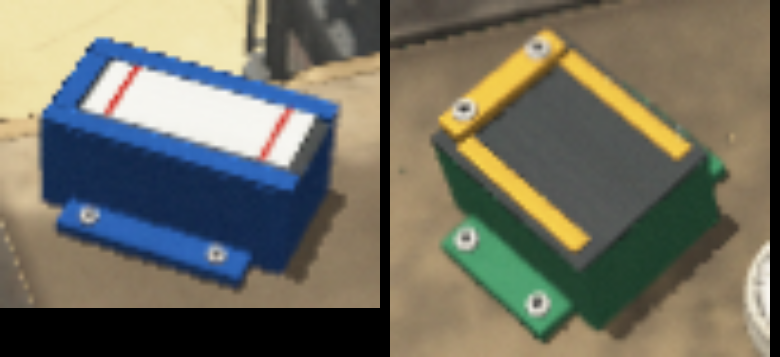

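```bash
python3 -m crank '[{"dx":0.01,"dy":0.02,"dz":0.03,"grip":-1},{"dx":0.03,"dy":0.05,"dz":0.05,"grip":-1},{"dx":0.05,"dy":0.085,"dz":0.06,"twist":-3,"grip":-1},{"dx":0.07,"dy":0.12,"dz":0.07,"twist":-6,"grip":-1},{"dx":0.09,"dy":0.155,"dz":0.07,"twist":-9,"grip":-1}]' 20
python3 -m crank '[{"dx":0.02,"dy":0.035,"grip":-1},{"dx":0.04,"dy":0.07,"grip":-1},{"dx":0.06,"dy":0.105,"grip":-1},{"dx":0.08,"dy":0.14,"grip":-1},{"dx":0.1,"dy":0.165,"grip":-1}]'
python3 -m crank '[{"dx":0.02,"dy":0.035,"grip":-1},{"dx":0.04,"dy":0.07,"grip":-1},{"dx":0.06,"dy":0.105,"grip":-1},{"dx":0.08,"dy":0.14,"grip":-1},{"dx":0.09,"dy":0.16,"grip":-1}]'
python3 - <<'E'
from h import *
st=arm.get_state();c,T=cam('wrist',st);print(np.array(c['tool_from_camera']).round(3),T[:3,3],st['t'],st['eef_pos'],st['ee_rot'],st['force'])
snap('wrist','w1.png')
E
```

```text
[[ 0.001 -0.961 -0.276  0.075]
 [ 1.     0.001  0.001  0.001]
 [-0.001 -0.276  0.961 -0.158]
 [ 0.     0.     0.     1.   ]] [ 0.08740506 -0.67221051  0.38362541] 0.1 [ 0.1601923  -0.655265    0.22571485] [ 3.14011437e+00 -1.42473583e-04 -2.90187123e+00] [-0.47698413 -0.51306849  0.33839877]invalid input at $[0]: expected keys dx, dy, dz, twist, grip
invalid input at $[0]: expected keys dx, dy, dz, twist, grip
invalid input at $[0]: expected keys dx, dy, dz, twist, grip
```

View pics/w1.png

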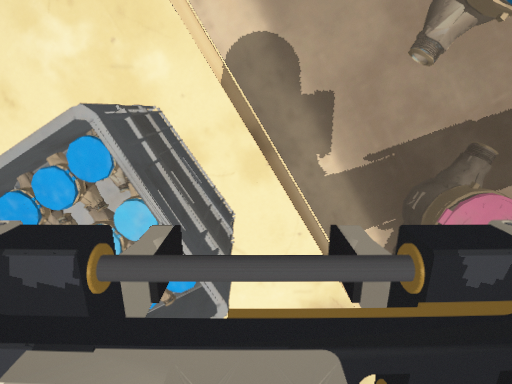

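The wrist picture still shows the start pose, with a tub of blue caps and a pink valve. The fingers cover rows 225 and below. The moves were refused because every row needs all the keys.

```bash
python3 -m crank '[{"dx":0.01,"dy":0.02,"dz":0.03,"twist":0,"grip":-1},{"dx":0.03,"dy":0.05,"dz":0.05,"twist":0,"grip":-1},{"dx":0.05,"dy":0.085,"dz":0.06,"twist":-3,"grip":-1},{"dx":0.07,"dy":0.12,"dz":0.07,"twist":-6,"grip":-1},{"dx":0.09,"dy":0.155,"dz":0.07,"twist":-9,"grip":-1}]' 20
python3 -m crank '[{"dx":0.02,"dy":0.034,"dz":0,"twist":0,"grip":-1},{"dx":0.04,"dy":0.068,"dz":0,"twist":0,"grip":-1},{"dx":0.06,"dy":0.102,"dz":0,"twist":0,"grip":-1},{"dx":0.08,"dy":0.136,"dz":0,"twist":0,"grip":-1},{"dx":0.1,"dy":0.17,"dz":0,"twist":0,"grip":-1}]'
python3 -m crank '[{"dx":0.025,"dy":0.032,"dz":0,"twist":0,"grip":-1},{"dx":0.05,"dy":0.064,"dz":0,"twist":0,"grip":-1},{"dx":0.075,"dy":0.096,"dz":0,"twist":0,"grip":-1},{"dx":0.1,"dy":0.128,"dz":0,"twist":0,"grip":-1},{"dx":0.125,"dy":0.16,"dz":0,"twist":0,"grip":-1}]'
python3 -m crank '[{"dx":0.02,"dy":0.01,"dz":0,"twist":0,"grip":-1},{"dx":0.04,"dy":0.01,"dz":0,"twist":0,"grip":-1},{"dx":0.04,"dy":0.01,"dz":0,"twist":0,"grip":-1},{"dx":0.04,"dy":0.01,"dz":0,"twist":0,"grip":-1},{"dx":0.04,"dy":0.01,"dz":0,"twist":0,"grip":-1}]'
python3 - <<'E'
from h import *
st=arm.get_state();print(st['t'],st['eef_pos'],st['ee_rot'],st['force'])
snap('wrist','w2.png')
E
```

```text
t: 0.57
eef_pos: [0.2511, -0.4999, 0.2985]
ee_rot: [-3.139, 0.001, -3.062]
force: [1.1, -0.9, 0.1]
width: 0.0601
gripper_force: 0.0
t: 0.98
eef_pos: [0.3506, -0.3288, 0.2966]
ee_rot: [-3.142, 0.0, -3.059]
force: [0.7, -0.2, -0.8]
width: 0.0265
gripper_force: 0.0
t: 1.4
eef_pos: [0.4759, -0.1687, 0.2968]
ee_rot: [3.142, 0.001, -3.059]
force: [-0.2, -1.0, 0.7]
width: 0.0007
gripper_force: 0.0
t: 1.82
eef_pos: [0.5148, -0.1608, 0.2961]
ee_rot: [3.141, -0.001, -3.059]
force: [-1.0, -0.0, 0.7]
width: 0.0009
gripper_force: 0.0
1.8167 [ 0.51475596 -0.16076799  0.29614066] [ 3.14141305e+00 -1.05781454e-03 -3.05913514e+00] [-0.99556531 -0.03492404  0.73359002]
```

View pics/w2.png

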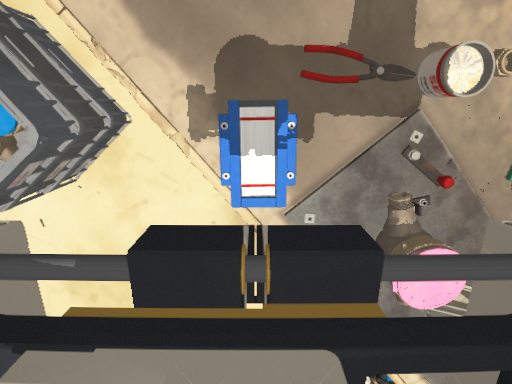

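The wrist picture shows the tray at cols 220–297, rows 98–207. The shim's red lines are at rows 118 and 186, with the open end at the top. I'll measure both.

```bash
python3 - <<'E'
from h import *
im=cv2.imread('pics/w2.png');H,S,V=cv2.split(cv2.cvtColor(im,cv2.COLOR_BGR2HSV));CT=cam('wrist')
def pts(m,x0,y0,x1,y1):
    v,u=np.nonzero(m[y0:y1,x0:x1]);return np.c_[u+x0,v+y0]
red=((H<10)|(H>170))&(S>90)
L=[]
for y0,y1 in((105,130),(175,200)):
    p=ray('wrist',pts(red,236,y0,280,y1),.064,CT)*1000; d=cv2.minAreaRect(p[:,:2].astype(np.float32)); L.append(d[0]);print(d,len(p))
L=np.array(L);print('c',L.mean(0),'dir deg',np.degrees(np.arctan2(*(L[1]-L[0])[::-1])),'len',np.linalg.norm(L[1]-L[0]))
blue=(((H>100)&(H<130)&(S>100))*255).astype(np.uint8)
rows=range(115,185,3);l=[];r=[]
for v in rows:
    u=np.nonzero(S[v,225:300]<90)[0]+225; u=u[(u>236)&(u<280)]
    l.append((u.min()-.5,v));r.append((u.max()+.5,v))
for k in(l,r):
    p=ray('wrist',k,.064,CT)*1000;f=np.polyfit(p[:,0],p[:,1],1);print('side',np.degrees(np.arctan(f[0])),np.polyval(f,500))
for u in(250,258,266): print(u,V[98:120,u],S[98:120,u],V[192:210,u])
print(ray('wrist',[(258,100),(258,108),(258,197),(258,207)],.064,CT).round(4))
E
```

```text
((450.330078125, -162.47921752929688), (2.544889450073242, 44.444583892822266), 4.821374893188477) 90
((540.2548217773438, -153.38380432128906), (2.869826316833496, 44.498661041259766), 4.785373687744141) 87
c [ 495.29244995 -157.93151093] dir deg 5.775524112799894 len 90.38354973314635
side 5.5503966737147135 -181.749108517915
side 5.22492583634091 -132.09419379699233
250 [ 99  94  78  67  66  66  68  68  95 173 198 196 198 196 198 198 195 196
 195 162 146 145] [ 67  60  26   8   4   8   8   8   5  10  12  12  12  12  13  12  10  10
   9  85 217 213] [255 255 255 225 138 117 201 227 230 228 227 227 226 225 224 182 227 231]
258 [100  90  75  73  70  69  69  70  99 172 197 196 197 196 195 194 195 194
 187 157 145 144] [ 66  54  17   7   4   7  11  11   5  10   9  12  13  13  13  11  12  12
  38 119 215 218] [255 255 255 215 136  98 209 229 231 229 229 227 226 226 232 180 226 229]
266 [ 98  90  77  69  73  71  70  70 120 176 191 191 192 191 190 190 190 191
 184 158 148 145] [ 65  54  17   0  10   7   7   7  11  12  12  12   9  11  11  11  11  11
  39 121 212 220] [255 255 255 187 124 101 214 228 228 227 227 227 227 225 229 180 229 231]
[[ 0.4278 -0.1631  0.064 ]
 [ 0.4377 -0.1623  0.064 ]
 [ 0.5576 -0.1519  0.064 ]
 [ 0.5724 -0.1506  0.064 ]]
```

```bash
python3 -m crank '[{"dx":0,"dy":0.004,"dz":-0.04,"twist":0.6,"grip":-1},{"dx":0,"dy":0.004,"dz":-0.08,"twist":0.6,"grip":-1},{"dx":0,"dy":0.004,"dz":-0.12,"twist":0.6,"grip":-1},{"dx":0,"dy":0.004,"dz":-0.16,"twist":0.6,"grip":-1},{"dx":0,"dy":0.004,"dz":-0.19,"twist":0.6,"grip":-1}]'
python3 -m crank '[{"dx":0,"dy":0,"dz":-0.01,"twist":0,"grip":-1},{"dx":0,"dy":0,"dz":-0.02,"twist":0,"grip":-1},{"dx":0,"dy":0,"dz":-0.03,"twist":0,"grip":-1},{"dx":0,"dy":0,"dz":-0.033,"twist":0,"grip":-1},{"dx":0,"dy":0,"dz":-0.033,"twist":0,"grip":-1}]'
python3 -m crank '[{"dx":0,"dy":0,"dz":-0.001,"twist":0,"grip":-1},{"dx":0,"dy":0,"dz":-0.002,"twist":0,"grip":-1},{"dx":0,"dy":0,"dz":-0.003,"twist":0,"grip":-1},{"dx":0,"dy":0,"dz":-0.004,"twist":0,"grip":-1},{"dx":0,"dy":0,"dz":-0.004,"twist":0,"grip":-1}]'
```

```text
t: 2.28
eef_pos: [0.5132, -0.1571, 0.1043]
ee_rot: [3.141, -0.001, -3.05]
force: [0.8, 0.5, 0.3]
width: 0.0003
gripper_force: 0.0
t: 2.7
eef_pos: [0.5157, -0.1568, 0.0741]
ee_rot: [-3.141, 0.001, -3.048]
force: [-0.8, 0.2, -0.5]
width: 0.0001
gripper_force: 0.0
t: 3.12
eef_pos: [0.5154, -0.1566, 0.0697]
ee_rot: [3.142, 0.0, -3.048]
force: [0.6, -0.0, 0.7]
width: 0.0004
gripper_force: 0.0
```

```bash
python3 -m crank '[{"dx":0,"dy":0,"dz":-0.001,"twist":0,"grip":-1},{"dx":0,"dy":0,"dz":-0.002,"twist":0,"grip":-1},{"dx":0,"dy":0,"dz":-0.003,"twist":0,"grip":-1},{"dx":0,"dy":0,"dz":-0.004,"twist":0,"grip":-1},{"dx":0,"dy":0,"dz":-0.004,"twist":0,"grip":-1}]'
python3 -m crank '[{"dx":0,"dy":0,"dz":-0.0005,"twist":0,"grip":-1},{"dx":0,"dy":0,"dz":-0.001,"twist":0,"grip":-1},{"dx":0,"dy":0,"dz":-0.001,"twist":0,"grip":-1},{"dx":0,"dy":0,"dz":-0.001,"twist":0,"grip":-1},{"dx":0,"dy":0,"dz":-0.001,"twist":0,"grip":-1}]'
```

```text
t: 3.53
eef_pos: [0.5151, -0.1567, 0.0653]
ee_rot: [3.142, -0.0, -3.048]
force: [0.8, -0.6, 0.3]
width: 0.0006
gripper_force: 0.0
t: 3.95
eef_pos: [0.5153, -0.1567, 0.0646]
ee_rot: [-3.142, 0.0, -3.048]
force: [-0.3, -0.1, 0.3]
width: 0.0001
gripper_force: 0.0
```

```bash
python3 -m crank '[{"dx":0,"dy":0,"dz":-0.0005,"twist":0,"grip":-1},{"dx":0,"dy":0,"dz":-0.001,"twist":0,"grip":-1},{"dx":0,"dy":0,"dz":-0.001,"twist":0,"grip":-1},{"dx":0,"dy":0,"dz":-0.001,"twist":0,"grip":-1},{"dx":0,"dy":0,"dz":-0.001,"twist":0,"grip":-1}]'
```

```text
t: 4.37
eef_pos: [0.5155, -0.1568, 0.0643]
ee_rot: [-3.141, 0.001, -3.048]
force: [-2.0, 0.7, 7.3]
width: 0.0005
gripper_force: 3.4
```

```bash
python3 -m crank '[{"dx":-0.002,"dy":-0.0002,"dz":0,"twist":0,"grip":-1},{"dx":-0.004,"dy":-0.0004,"dz":0,"twist":0,"grip":-1},{"dx":-0.007,"dy":-0.0007,"dz":0,"twist":0,"grip":-1},{"dx":-0.01,"dy":-0.001,"dz":0,"twist":0,"grip":-1},{"dx":-0.01,"dy":-0.001,"dz":0,"twist":0,"grip":-1}]'
```

```text
t: 4.78
eef_pos: [0.5058, -0.1578, 0.0643]
ee_rot: [-3.141, 0.002, -3.048]
force: [0.5, 0.4, 6.0]
width: 0.0001
gripper_force: 3.4
```

```bash
python3 -m crank '[{"dx":-0.003,"dy":-0.0003,"dz":-0.0001,"twist":0,"grip":-1},{"dx":-0.006,"dy":-0.0006,"dz":-0.0001,"twist":0,"grip":-1},{"dx":-0.009,"dy":-0.0009,"dz":-0.0001,"twist":0,"grip":-1},{"dx":-0.012,"dy":-0.0012,"dz":-0.0001,"twist":0,"grip":-1},{"dx":-0.015,"dy":-0.0015,"dz":-0.0001,"twist":0,"grip":-1}]'
python3 - <<'E'
from h import *
im=snap('wrist','w3.png');print(arm.get_state()['force'])
E
```

```text
t: 5.2
eef_pos: [0.4915, -0.1592, 0.0643]
ee_rot: [-3.141, 0.003, -3.048]
force: [2.0, 0.6, 6.0]
width: 0.0006
gripper_force: 3.1
[ 0.74593013 -0.38716205  5.83814079]
```

View pics/w3.png

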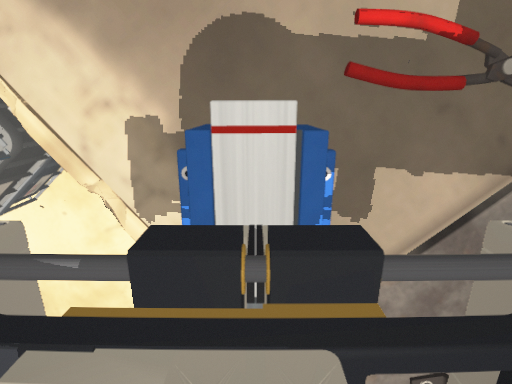

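The shim has come out past the tray's front edge. Its end is at row 101 and the tray edge at row 126, so about 16 mm overhangs.

```bash
python3 -m crank '[{"dx":-0.004,"dy":-0.0004,"dz":-0.0001,"twist":0,"grip":-1},{"dx":-0.008,"dy":-0.0008,"dz":-0.0001,"twist":0,"grip":-1},{"dx":-0.012,"dy":-0.0012,"dz":-0.0001,"twist":0,"grip":-1},{"dx":-0.016,"dy":-0.0016,"dz":-0.0001,"twist":0,"grip":-1},{"dx":-0.019,"dy":-0.0019,"dz":-0.0001,"twist":0,"grip":-1}]'
python3 - <<'E'
from h import *
st=arm.get_state();im=snap('wrist','w4.png')[:,:,::-1];H,S,V=cv2.split(cv2.cvtColor(np.ascontiguousarray(im),cv2.COLOR_BGR2HSV));CT=cam('wrist',st)
red=((H<10)|(H>170))&(S>120); v,u=np.nonzero(red[40:220,205:305]);k=np.c_[u+205,v+40]
d=cv2.minAreaRect((ray('wrist',k,.064,CT)[:,:2]*1000).astype(np.float32));print(d,len(k))
for c in(230,255,280):
    g=V[40:140,c].astype(int);e=40+np.argmax(np.diff(g));print(c,e,ray('wrist',(c,e+.5),.064,CT).round(4))
E
python3 -m crank '[{"dx":0,"dy":0,"dz":0.005,"twist":0,"grip":-1},{"dx":0,"dy":0,"dz":0.02,"twist":0,"grip":-1},{"dx":0,"dy":0,"dz":0.05,"twist":0,"grip":-1},{"dx":0,"dy":0,"dz":0.08,"twist":0,"grip":0},{"dx":0,"dy":0,"dz":0.1,"twist":0,"grip":1}]'
```

```text
t: 5.67
eef_pos: [0.4725, -0.1611, 0.0643]
ee_rot: [-3.141, 0.003, -3.048]
force: [2.1, 0.2, 6.3]
width: 0.0006
gripper_force: 3.3
((407.9459533691406, -166.9547119140625), (3.16853404045105, 45.521358489990234), 5.457793712615967) 596
230 99 [[ 0.3941 -0.1805  0.064 ]]
255 99 [[ 0.3929 -0.1676  0.064 ]]
280 99 [[ 0.3916 -0.1546  0.064 ]]
t: 6.13
eef_pos: [0.4711, -0.1612, 0.1656]
ee_rot: [-3.141, 0.0, -3.048]
force: [1.0, -1.1, 0.2]
width: 0.0087
gripper_force: 0.0
```

```bash
python3 -m crank '[{"dx":-0.02,"dy":-0.002,"dz":0,"twist":0,"grip":1},{"dx":-0.04,"dy":-0.004,"dz":0,"twist":0,"grip":1},{"dx":-0.06,"dy":-0.0053,"dz":0,"twist":0,"grip":1},{"dx":-0.0605,"dy":-0.0053,"dz":0,"twist":0,"grip":1},{"dx":-0.0605,"dy":-0.0053,"dz":0,"twist":0,"grip":1}]' 15
python3 -m crank '[{"dx":0,"dy":0,"dz":0,"twist":0.1,"grip":1},{"dx":0,"dy":0,"dz":0,"twist":0.1,"grip":1},{"dx":0,"dy":0,"dz":0,"twist":0.1,"grip":1},{"dx":0,"dy":0,"dz":-0.02,"twist":0.1,"grip":1},{"dx":0,"dy":0,"dz":-0.05,"twist":0.1,"grip":1}]'
```

```text
t: 6.55
eef_pos: [0.4095, -0.1664, 0.1635]
ee_rot: [3.141, -0.0, -3.049]
force: [0.4, -0.1, 0.1]
width: 0.0414
gripper_force: 0.0
t: 6.97
eef_pos: [0.4135, -0.1664, 0.1149]
ee_rot: [-3.141, 0.006, -3.046]
force: [1.4, 0.6, -0.9]
width: 0.0751
gripper_force: 0.0
```

```bash
python3 -m crank '[{"dx":0,"dy":0,"dz":0,"twist":0,"grip":1},{"dx":0,"dy":0,"dz":0,"twist":0,"grip":1},{"dx":0,"dy":0,"dz":-0.015,"twist":0,"grip":1},{"dx":0,"dy":0,"dz":-0.03,"twist":0,"grip":1},{"dx":0,"dy":0,"dz":-0.045,"twist":0,"grip":1}]'
python3 -m crank '[{"dx":0,"dy":0,"dz":-0.015,"twist":0,"grip":1},{"dx":0,"dy":0,"dz":-0.025,"twist":0,"grip":1},{"dx":0,"dy":0,"dz":-0.025,"twist":0,"grip":1},{"dx":0,"dy":0,"dz":-0.025,"twist":0,"grip":1},{"dx":0,"dy":0,"dz":-0.025,"twist":0,"grip":1}]'
```

```text
t: 7.38
eef_pos: [0.4124, -0.1664, 0.0696]
ee_rot: [-3.141, 0.003, -3.046]
force: [-0.0, 0.2, -0.5]
width: 0.0874
gripper_force: 0.0
t: 7.8
eef_pos: [0.412, -0.1664, 0.0446]
ee_rot: [-3.141, 0.002, -3.046]
force: [0.6, 0.1, 0.1]
width: 0.0876
gripper_force: 0.0
```

```bash
python3 -m crank '[{"dx":0,"dy":0,"dz":-0.0015,"twist":0,"grip":0.5},{"dx":0,"dy":0,"dz":-0.0015,"twist":0,"grip":0.2},{"dx":0,"dy":0,"dz":-0.0015,"twist":0,"grip":0.15},{"dx":0,"dy":0,"dz":-0.0015,"twist":0,"grip":0.1},{"dx":0,"dy":0,"dz":-0.0015,"twist":0,"grip":-0.2}]' 10
python3 -m crank '[{"dx":0,"dy":0,"dz":0,"twist":0,"grip":-1},{"dx":0,"dy":0,"dz":0,"twist":0,"grip":-1},{"dx":0,"dy":0,"dz":0,"twist":0,"grip":-1},{"dx":0,"dy":0,"dz":0,"twist":0,"grip":-1},{"dx":0,"dy":0,"dz":0,"twist":0,"grip":-1}]' 10
```

```text
t: 8.22
eef_pos: [0.4108, -0.1664, 0.0421]
ee_rot: [-3.142, 0.0, -3.047]
force: [-0.0, 0.2, -0.6]
width: 0.0599
gripper_force: 0.0
t: 8.63
eef_pos: [0.4108, -0.1664, 0.0419]
ee_rot: [-3.142, -0.0, -3.047]
force: [-0.7, 0.2, 1.5]
width: 0.0455
gripper_force: 10.0
```

```bash
python3 -m crank '[{"dx":0,"dy":0,"dz":0,"twist":0,"grip":-1},{"dx":0,"dy":0,"dz":0,"twist":0,"grip":-1},{"dx":0,"dy":0,"dz":0,"twist":0,"grip":-1},{"dx":0,"dy":0,"dz":0.001,"twist":0,"grip":-1},{"dx":0,"dy":0,"dz":0.003,"twist":0,"grip":-1}]' 40
python3 -m crank '[{"dx":0,"dy":0,"dz":0.004,"twist":0,"grip":-1},{"dx":0,"dy":0,"dz":0.01,"twist":0,"grip":-1},{"dx":0,"dy":0,"dz":0.02,"twist":0,"grip":-1},{"dx":0,"dy":0,"dz":0.03,"twist":0,"grip":-1},{"dx":0,"dy":0,"dz":0.04,"twist":0,"grip":-1}]' 40
python3 - <<'E'
from h import *
a=snap('side','b2.png');snap('wrist','w5.png');cv2.imwrite('pics/b2c.png',cv2.resize(a[200:320,190:350,::-1],(640,480)))
E
```

```text
t: 9.05
eef_pos: [0.4104, -0.1663, 0.0446]
ee_rot: [3.141, -0.001, -3.047]
force: [0.2, 0.1, -1.6]
width: 0.0451
gripper_force: 40.0
t: 9.47
eef_pos: [0.4107, -0.1664, 0.0857]
ee_rot: [3.142, -0.0, -3.047]
force: [0.6, -0.8, -2.3]
width: 0.0447
gripper_force: 40.0
```

View pics/b2c.png

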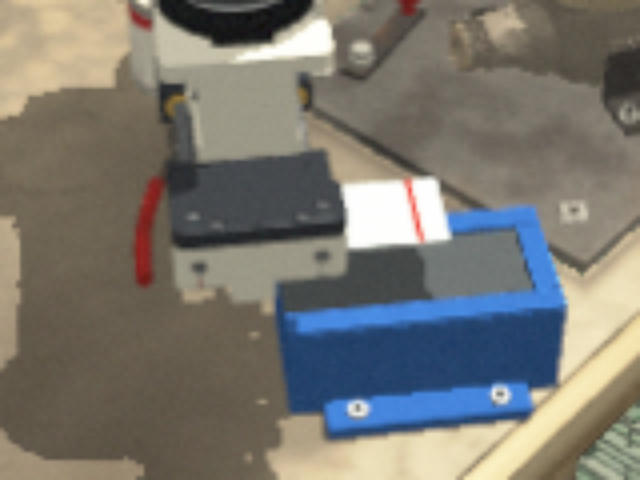

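The shim is held level across its sides and clear of the blue tray. I'll lift it higher and carry it to view the seat.

```bash
python3 -m crank '[{"dx":0,"dy":0,"dz":0.02,"twist":0,"grip":-1},{"dx":0,"dy":0,"dz":0.045,"twist":0,"grip":-1},{"dx":0,"dy":0,"dz":0.07,"twist":0,"grip":-1},{"dx":0,"dy":0.01,"dz":0.095,"twist":0,"grip":-1},{"dx":0,"dy":0.025,"dz":0.115,"twist":0,"grip":-1}]' 40
python3 -m crank '[{"dx":0,"dy":0.02,"dz":0.02,"twist":-1,"grip":-1},{"dx":0,"dy":0.045,"dz":0.04,"twist":-2,"grip":-1},{"dx":0,"dy":0.07,"dz":0.06,"twist":-4,"grip":-1},{"dx":0.01,"dy":0.095,"dz":0.08,"twist":-6,"grip":-1},{"dx":0.02,"dy":0.125,"dz":0.1,"twist":-8,"grip":-1}]' 40
python3 -m crank '[{"dx":0.005,"dy":0.03,"dz":0,"twist":-2,"grip":-1},{"dx":0.01,"dy":0.06,"dz":0,"twist":-4,"grip":-1},{"dx":0.02,"dy":0.09,"dz":0,"twist":-6,"grip":-1},{"dx":0.03,"dy":0.12,"dz":0,"twist":-8,"grip":-1},{"dx":0.04,"dy":0.15,"dz":0,"twist":-9.5,"grip":-1}]' 40
python3 -m crank '[{"dx":0.01,"dy":0.03,"dz":0,"twist":0,"grip":-1},{"dx":0.02,"dy":0.06,"dz":0,"twist":0,"grip":-1},{"dx":0.03,"dy":0.09,"dz":0,"twist":0,"grip":-1},{"dx":0.04,"dy":0.12,"dz":0,"twist":0,"grip":-1},{"dx":0.05,"dy":0.145,"dz":0,"twist":0,"grip":-1}]' 40
python3 -m crank '[{"dx":0,"dy":0.02,"dz":0,"twist":0,"grip":-1},{"dx":0,"dy":0.03,"dz":0,"twist":0,"grip":-1},{"dx":0,"dy":0.03,"dz":0,"twist":0,"grip":-1},{"dx":0,"dy":0.03,"dz":0,"twist":0,"grip":-1},{"dx":0,"dy":0.03,"dz":0,"twist":0,"grip":-1}]' 40
python3 - <<'E'
from h import *
st=arm.get_state();np.save('w6.npy',np.r_[st['eef_pos'],st['ee_rot']]);snap('wrist','w6.png')
E
```

```text
t: 9.98
eef_pos: [0.4108, -0.1417, 0.2013]
ee_rot: [-3.141, 0.001, -3.048]
force: [0.6, 0.5, -2.1]
width: 0.0451
gripper_force: 40.0
t: 10.4
eef_pos: [0.4301, -0.0156, 0.3008]
ee_rot: [3.141, 0.0, 3.095]
force: [1.8, -0.7, -3.0]
width: 0.045
gripper_force: 40.0
t: 10.82
eef_pos: [0.4706, 0.1352, 0.2995]
ee_rot: [3.141, -0.0, 2.93]
force: [1.0, 0.1, -1.1]
width: 0.0449
gripper_force: 40.0
t: 11.23
eef_pos: [0.5208, 0.2806, 0.2989]
ee_rot: [-3.141, -0.001, 2.932]
force: [0.4, 0.3, -0.8]
width: 0.0449
gripper_force: 40.0
t: 11.65
eef_pos: [0.5204, 0.3079, 0.2999]
ee_rot: [-3.141, -0.0, 2.931]
force: [0.0, 0.1, -1.5]
width: 0.0448
gripper_force: 40.0
```

View pics/w6.png

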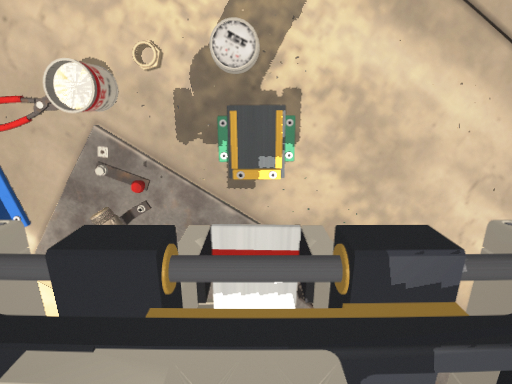

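The wrist picture shows the seat with its cheeks at cols ~237 and ~279, stop at row ~173 and front edge at row ~106. The held shim has its near end at row 225 and its red line at row 253.

```bash
cat > m.py <<'E'
from h import *
s=np.load('w6.npy');st=dict(eef_pos=s[:3],ee_rot=s[3:]);CT=cam('wrist',st)
im=cv2.imread('pics/w6.png');H,S,V=cv2.split(cv2.cvtColor(im,cv2.COLOR_BGR2HSV))
yl=(H>15)&(H<35)&(S>150)&(V>110)
L=[];Rr=[]
for v in range(116,164,2):
    u=np.nonzero(yl[v,225:290])[0]+225; a=u[u<256];b=u[u>256]
    if len(a)and len(b): L.append((a.max()+.5,v));Rr.append((b.min()-.5,v))
P=[]
for k in(L,Rr):
    p=ray('wrist',k,.063,CT)*1000; g=np.polyfit(p[:,0],p[:,1],1); r=abs(p[:,1]-np.polyval(g,p[:,0]));p=p[r<1.5];g=np.polyfit(p[:,0],p[:,1],1);P.append(g);print('cheek',np.degrees(np.arctan(g[0])),np.polyval(g,470),len(p))
for u in(245,252,260,268):print(u,[tuple(map(int,im[v,u])) for v in range(164,173)],[int(V[v,u]) for v in range(100,112)])
x0=CT
print('stop',[ray('wrist',(258,v),z,CT).round(4).tolist() for v,z in((169,.069),(169,.06))],'front',ray('wrist',(258,105.5),.06,CT).round(4))
zt=st['eef_pos'][2]+.022
red=((H<10)|(H>170))&(S>120); v,u=np.nonzero(red[240:262,205:305]);d=cv2.minAreaRect((ray('wrist',np.c_[u+205,v+240],zt,CT)[:,:2]*1000).astype(np.float32));print('red',d,len(u))
print([int(V[v,255]) for v in range(215,235)],ray('wrist',(255,225),zt,CT),[int(V[232,c]) for c in range(205,217)],[int(V[232,c]) for c in range(294,306)])
print(ray('wrist',[(211,232),(300,232)],zt,CT))
E
python3 m.py
```

```text
cheek -11.661154374346248 294.50634441532605 22
cheek -11.273360764520822 347.51043206163865 22
245 [(77, 79, 78), (75, 77, 77), (77, 77, 75), (78, 78, 76), (69, 85, 90), (53, 113, 145), (63, 155, 201), (62, 156, 206), (64, 158, 207)] [106, 107, 106, 106, 99, 85, 81, 82, 80, 82, 83, 82]
252 [(77, 77, 77), (76, 76, 77), (76, 76, 74), (76, 76, 74), (69, 83, 90), (54, 116, 149), (60, 154, 199), (66, 159, 207), (63, 160, 207)] [111, 113, 114, 116, 108, 89, 79, 79, 79, 80, 79, 79]
260 [(142, 144, 141), (142, 145, 141), (143, 146, 142), (142, 145, 141), (79, 103, 116), (56, 123, 159), (82, 213, 247), (110, 251, 255), (113, 252, 255)] [122, 120, 122, 122, 104, 85, 82, 80, 81, 80, 82, 81]
268 [(144, 146, 142), (144, 145, 142), (143, 145, 142), (144, 145, 141), (80, 106, 117), (58, 137, 179), (106, 249, 255), (112, 252, 255), (115, 251, 255)] [110, 109, 110, 110, 95, 82, 83, 82, 81, 81, 82, 81]
stop [[[0.5244, 0.3123, 0.069]], [[0.5262, 0.312, 0.06]]] front [[0.4429 0.3294 0.06  ]]
red ((516.34033203125, 309.81463623046875), (45.68977737426758, 2.8778867721557617), 78.0001220703125) 437
[166, 160, 154, 156, 162, 134, 91, 103, 153, 160, 166, 185, 202, 210, 210, 211, 210, 210, 211, 210] [[0.50185064 0.31285146 0.32191604]] [162, 160, 138, 62, 34, 88, 165, 208, 213, 214, 213, 214] [211, 211, 212, 211, 209, 205, 157, 50, 69, 124, 156, 161]
[[0.50096084 0.29020088 0.32191604]
 [0.51035495 0.33440816 0.32191604]]
```

```bash
python3 -m crank '[{"dx":-0.025,"dy":0.005,"dz":0,"twist":0.5,"grip":-1},{"dx":-0.05,"dy":0.011,"dz":0,"twist":0.5,"grip":-1},{"dx":-0.075,"dy":0.016,"dz":-0.02,"twist":0.5,"grip":-1},{"dx":-0.095,"dy":0.022,"dz":-0.045,"twist":0.5,"grip":-1},{"dx":-0.101,"dy":0.022,"dz":-0.07,"twist":0.5,"grip":-1}]' 40
python3 -m crank '[{"dx":0,"dy":0,"dz":-0.03,"twist":0,"grip":-1},{"dx":0,"dy":0,"dz":-0.06,"twist":0,"grip":-1},{"dx":0,"dy":0,"dz":-0.09,"twist":0,"grip":-1},{"dx":0,"dy":0,"dz":-0.12,"twist":0,"grip":-1},{"dx":0,"dy":0,"dz":-0.14,"twist":0,"grip":-1}]' 40
python3 -m crank '[{"dx":0,"dy":0,"dz":-0.01,"twist":0,"grip":-1},{"dx":0,"dy":0,"dz":-0.02,"twist":0,"grip":-1},{"dx":0,"dy":0,"dz":-0.03,"twist":0,"grip":-1},{"dx":0,"dy":0,"dz":-0.034,"twist":0,"grip":-1},{"dx":0,"dy":0,"dz":-0.034,"twist":0,"grip":-1}]' 40
python3 - <<'E'
from h import *
a=snap('scene','a7.png');b=snap('side','b7.png')
f=lambda i,x,y:cv2.resize(i[y:y+100,x:x+100,::-1],(400,400),interpolation=cv2.INTER_CUBIC)
cv2.imwrite('pics/c7.png',np.hstack([f(a,130,210),f(b,230,110)]))
E
```

```text
t: 12.12
eef_pos: [0.4179, 0.3305, 0.2306]
ee_rot: [3.138, 0.001, 2.94]
force: [0.1, 0.6, -1.3]
width: 0.0447
gripper_force: 40.0
t: 12.53
eef_pos: [0.4191, 0.3289, 0.088]
ee_rot: [-3.141, -0.001, 2.939]
force: [0.1, -0.0, -1.2]
width: 0.0452
gripper_force: 40.0
t: 12.95
eef_pos: [0.4198, 0.3305, 0.0556]
ee_rot: [-3.141, -0.0, 2.94]
force: [0.0, 0.4, -1.5]
width: 0.0448
gripper_force: 40.0
```

View pics/c7.png

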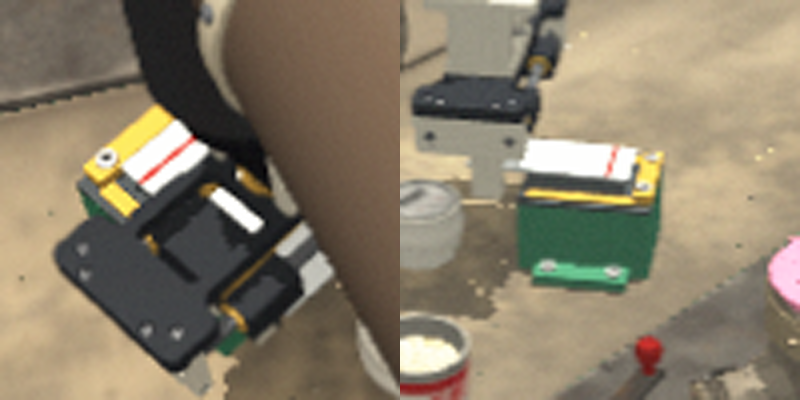

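The shim hovers level over the seat, with its far red line just short of the stop. I'll check its position numerically.

```bash
python3 - <<'E'
from h import *
for n,f,(x0,y0,x1,y1) in(('scene','a7.png',(160,240,185,262)),('side','b7.png',(278,140,292,160))):
    H,S,V=cv2.split(cv2.cvtColor(cv2.imread('pics/'+f),cv2.COLOR_BGR2HSV)); m=((H<8)|(H>172))&(S>80)
    v,u=np.nonzero(m[y0:y1,x0:x1]);p=ray(n,np.c_[u+x0,v+y0],.0776);print(n,cv2.minAreaRect((p[:,:2]*1000).astype(np.float32)),len(u),p.mean(0))
E
```

```text
scene ((505.3273010253906, 315.1719055175781), (35.69867706298828, 3.238344430923462), 79.89026641845703) 23 [0.50545915 0.3141818  0.0776    ]
side ((504.67315673828125, 311.2554626464844), (23.845462799072266, 0.9702009558677673), 77.01940155029297) 4 [0.5046631  0.31122364 0.0776    ]
```

```bash
python3 -m crank '[{"dx":0,"dy":0,"dz":-0.002,"twist":0,"grip":-1},{"dx":0,"dy":0,"dz":-0.004,"twist":0,"grip":-1},{"dx":0,"dy":0,"dz":-0.006,"twist":0,"grip":-1},{"dx":0,"dy":0,"dz":-0.008,"twist":0,"grip":-1},{"dx":0,"dy":0,"dz":-0.01,"twist":0,"grip":-1}]' 40
python3 -m crank '[{"dx":0,"dy":0,"dz":-0.001,"twist":0,"grip":-1},{"dx":0,"dy":0,"dz":-0.002,"twist":0,"grip":-1},{"dx":0,"dy":0,"dz":-0.003,"twist":0,"grip":-1},{"dx":0,"dy":0,"dz":-0.003,"twist":0,"grip":-1},{"dx":0,"dy":0,"dz":-0.003,"twist":0,"grip":-1}]' 40
```

```text
t: 13.47
eef_pos: [0.4198, 0.3307, 0.0458]
ee_rot: [3.141, 0.0, 2.94]
force: [-0.4, -0.2, -2.0]
width: 0.0449
gripper_force: 40.0
t: 13.88
eef_pos: [0.4198, 0.3306, 0.0428]
ee_rot: [-3.142, 0.0, 2.94]
force: [-0.2, -0.2, -1.3]
width: 0.0447
gripper_force: 40.0
```

```bash
python3 -m crank '[{"dx":0,"dy":0,"dz":-0.0005,"twist":0,"grip":-1},{"dx":0,"dy":0,"dz":-0.001,"twist":0,"grip":-1},{"dx":0,"dy":0,"dz":-0.001,"twist":0,"grip":-1},{"dx":0,"dy":0,"dz":-0.001,"twist":0,"grip":-1},{"dx":0,"dy":0,"dz":-0.001,"twist":0,"grip":-1}]' 40
```

```text
t: 14.3
eef_pos: [0.4199, 0.3307, 0.0419]
ee_rot: [3.141, 0.0, 2.94]
force: [-0.6, 1.1, -0.6]
width: 0.0449
gripper_force: 40.0
```

```bash
python3 -m crank '[{"dx":0.001,"dy":-0.0002,"dz":0,"twist":0,"grip":-1},{"dx":0.002,"dy":-0.0004,"dz":0,"twist":0,"grip":-1},{"dx":0.003,"dy":-0.0006,"dz":0,"twist":0,"grip":-1},{"dx":0.003,"dy":-0.0006,"dz":0,"twist":0,"grip":-1},{"dx":0.003,"dy":-0.0006,"dz":0,"twist":0,"grip":-1}]' 30
python3 -m crank '[{"dx":0.0005,"dy":-0.0001,"dz":0,"twist":0,"grip":-1},{"dx":0.001,"dy":-0.0002,"dz":0,"twist":0,"grip":-1},{"dx":0.001,"dy":-0.0002,"dz":0,"twist":0,"grip":-1},{"dx":0.001,"dy":-0.0002,"dz":0,"twist":0,"grip":-1},{"dx":0.001,"dy":-0.0002,"dz":0,"twist":0,"grip":-1}]' 25
```

```text
t: 14.72
eef_pos: [0.423, 0.3301, 0.0419]
ee_rot: [3.141, 0.0, 2.94]
force: [0.3, 0.5, 0.7]
width: 0.0452
gripper_force: 30.0
t: 15.13
eef_pos: [0.4239, 0.3298, 0.0419]
ee_rot: [3.142, 0.0, 2.94]
force: [1.1, -0.9, 1.0]
width: 0.0456
gripper_force: 25.0
```

```bash
python3 -m crank '[{"dx":0.0005,"dy":-0.0001,"dz":0,"twist":0,"grip":-1},{"dx":0.001,"dy":-0.0002,"dz":0,"twist":0,"grip":-1},{"dx":0.001,"dy":-0.0002,"dz":0,"twist":0,"grip":-1},{"dx":0.001,"dy":-0.0002,"dz":0,"twist":0,"grip":-1},{"dx":0.001,"dy":-0.0002,"dz":0,"twist":0,"grip":-1}]' 20
python3 -m crank '[{"dx":0.0005,"dy":-0.0001,"dz":0,"twist":0,"grip":-1},{"dx":0.0005,"dy":-0.0001,"dz":0,"twist":0,"grip":-1},{"dx":0.0005,"dy":-0.0001,"dz":0,"twist":0,"grip":-1},{"dx":0.0005,"dy":-0.0001,"dz":0,"twist":0,"grip":-1},{"dx":0.0005,"dy":-0.0001,"dz":0,"twist":0,"grip":-1}]' 20
```

```text
t: 15.55
eef_pos: [0.4247, 0.3296, 0.0419]
ee_rot: [-3.142, -0.0, 2.94]
force: [-2.5, 0.3, 2.5]
width: 0.0456
gripper_force: 20.0
t: 15.97
eef_pos: [0.4248, 0.3295, 0.0419]
ee_rot: [-3.141, -0.001, 2.94]
force: [-5.9, 1.3, 4.0]
width: 0.0453
gripper_force: 20.0
```

```bash
python3 -m crank '[{"dx":0,"dy":0,"dz":0,"twist":0,"grip":-1},{"dx":0,"dy":0,"dz":0,"twist":0,"grip":0.3},{"dx":0,"dy":0,"dz":0,"twist":0,"grip":0.6},{"dx":0,"dy":0,"dz":0,"twist":0,"grip":0.6},{"dx":0,"dy":0,"dz":0,"twist":0,"grip":0.6}]' 5
python3 -m crank '[{"dx":0,"dy":0,"dz":0,"twist":0,"grip":0.6},{"dx":0,"dy":0,"dz":0.01,"twist":0,"grip":0.6},{"dx":0,"dy":0,"dz":0.03,"twist":0,"grip":0.6},{"dx":0,"dy":0,"dz":0.06,"twist":0,"grip":0},{"dx":0,"dy":0,"dz":0.08,"twist":0,"grip":-1}]'
```

```text
t: 16.38
eef_pos: [0.4255, 0.3295, 0.0418]
ee_rot: [3.142, 0.0, 2.94]
force: [-0.1, -0.4, 1.3]
width: 0.0667
gripper_force: 0.0
t: 16.8
eef_pos: [0.4258, 0.3298, 0.1246]
ee_rot: [3.141, 0.001, 2.94]
force: [0.9, 0.5, 0.0]
width: 0.0618
gripper_force: 0.0
```

```bash
python3 -m crank '[{"dx":-0.01,"dy":0.002,"dz":0,"twist":0,"grip":-1},{"dx":-0.02,"dy":0.004,"dz":0,"twist":0,"grip":-1},{"dx":-0.03,"dy":0.006,"dz":0,"twist":0,"grip":-1},{"dx":-0.038,"dy":0.0075,"dz":0,"twist":0,"grip":-1},{"dx":-0.038,"dy":0.0075,"dz":0,"twist":0,"grip":-1}]' 10
python3 -m crank '[{"dx":0,"dy":0,"dz":0,"twist":0,"grip":-1},{"dx":0,"dy":0,"dz":0,"twist":0,"grip":-1},{"dx":0,"dy":0,"dz":0,"twist":0,"grip":-1},{"dx":0,"dy":0,"dz":0,"twist":0,"grip":-1},{"dx":0,"dy":0,"dz":0,"twist":0,"grip":-1}]' 10
python3 - <<'E'
from h import *
st=arm.get_state();print(st['eef_pos']);snap('wrist','w8.png');a=snap('scene','a8.png');b=snap('side','b8.png')
f=lambda i,x,y:cv2.resize(i[y:y+100,x:x+100,::-1],(400,400),interpolation=cv2.INTER_CUBIC)
cv2.imwrite('pics/c8.png',np.hstack([f(a,130,210),f(b,230,110)]))
E
```

```text
t: 17.22
eef_pos: [0.3854, 0.3367, 0.1213]
ee_rot: [-3.14, -0.001, 2.941]
force: [-0.6, 0.3, 0.3]
width: 0.0289
gripper_force: 0.0
t: 17.63
eef_pos: [0.3875, 0.3369, 0.1216]
ee_rot: [-3.141, -0.0, 2.939]
force: [-0.8, 0.3, 0.2]
width: 0.0009
gripper_force: 0.0
[0.38747895 0.33693692 0.12163105]
```

View pics/c8.png

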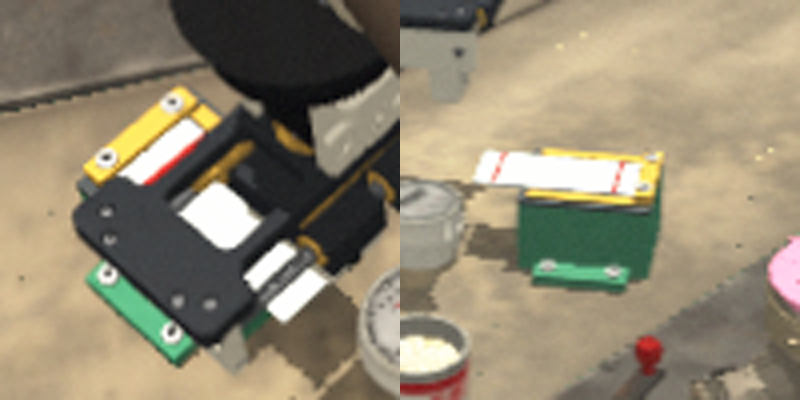

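The shim lies flat between the cheeks with its far end at the stop. I'll give one gentle push on its front end to square it up.

```bash
python3 -m crank '[{"dx":0,"dy":0,"dz":-0.015,"twist":0,"grip":-1},{"dx":0,"dy":0,"dz":-0.03,"twist":0,"grip":-1},{"dx":0,"dy":0,"dz":-0.045,"twist":0,"grip":-1},{"dx":0,"dy":0,"dz":-0.058,"twist":0,"grip":-1},{"dx":0,"dy":0,"dz":-0.0645,"twist":0,"grip":-1}]'
python3 -m crank '[{"dx":0.001,"dy":-0.0002,"dz":0,"twist":0,"grip":-1},{"dx":0.0025,"dy":-0.0005,"dz":0,"twist":0,"grip":-1},{"dx":0.004,"dy":-0.0008,"dz":0,"twist":0,"grip":-1},{"dx":0.005,"dy":-0.001,"dz":0,"twist":0,"grip":-1},{"dx":0.005,"dy":-0.001,"dz":0,"twist":0,"grip":-1}]'
python3 -m crank '[{"dx":0.0005,"dy":-0.0001,"dz":0,"twist":0,"grip":-1},{"dx":0.001,"dy":-0.0002,"dz":0,"twist":0,"grip":-1},{"dx":0.0015,"dy":-0.0003,"dz":0,"twist":0,"grip":-1},{"dx":0.0015,"dy":-0.0003,"dz":0,"twist":0,"grip":-1},{"dx":0.0015,"dy":-0.0003,"dz":0,"twist":0,"grip":-1}]'
```

```text
t: 18.2
eef_pos: [0.3869, 0.3363, 0.0559]
ee_rot: [-3.14, -0.001, 2.939]
force: [-0.9, -1.2, 0.3]
width: 0.0004
gripper_force: 0.0
t: 18.62
eef_pos: [0.3928, 0.3364, 0.0581]
ee_rot: [3.14, 0.0, 2.94]
force: [-0.8, 0.1, -0.1]
width: 0.0003
gripper_force: 0.0
t: 19.03
eef_pos: [0.3938, 0.3357, 0.0574]
ee_rot: [3.142, 0.0, 2.94]
force: [-0.0, -0.3, -0.2]
width: 0.0006
gripper_force: 0.0
```

```bash
python3 -m crank '[{"dx":0.0005,"dy":-0.0001,"dz":0,"twist":0,"grip":-1},{"dx":0.001,"dy":-0.0002,"dz":0,"twist":0,"grip":-1},{"dx":0.001,"dy":-0.0002,"dz":0,"twist":0,"grip":-1},{"dx":0.001,"dy":-0.0002,"dz":0,"twist":0,"grip":-1},{"dx":0.001,"dy":-0.0002,"dz":0,"twist":0,"grip":-1}]'
python3 -m crank '[{"dx":0.0005,"dy":-0.0001,"dz":0,"twist":0,"grip":-1},{"dx":0.001,"dy":-0.0002,"dz":0,"twist":0,"grip":-1},{"dx":0.001,"dy":-0.0002,"dz":0,"twist":0,"grip":-1},{"dx":0.001,"dy":-0.0002,"dz":0,"twist":0,"grip":-1},{"dx":0.001,"dy":-0.0002,"dz":0,"twist":0,"grip":-1}]'
```

```text
t: 19.45
eef_pos: [0.3948, 0.3355, 0.0573]
ee_rot: [-3.142, -0.0, 2.94]
force: [-0.3, 0.1, 0.5]
width: 0.0006
gripper_force: 0.0
t: 19.87
eef_pos: [0.3958, 0.3353, 0.0574]
ee_rot: [-3.142, -0.0, 2.94]
force: [0.5, 0.0, -0.7]
width: 0.0002
gripper_force: 0.0
```

```bash
python3 -m crank '[{"dx":0.0005,"dy":-0.0001,"dz":0,"twist":0,"grip":-1},{"dx":0.001,"dy":-0.0002,"dz":0,"twist":0,"grip":-1},{"dx":0.001,"dy":-0.0002,"dz":0,"twist":0,"grip":-1},{"dx":0.001,"dy":-0.0002,"dz":0,"twist":0,"grip":-1},{"dx":0.001,"dy":-0.0002,"dz":0,"twist":0,"grip":-1}]'
python3 -m crank '[{"dx":0.0005,"dy":-0.0001,"dz":0,"twist":0,"grip":-1},{"dx":0.0005,"dy":-0.0001,"dz":0,"twist":0,"grip":-1},{"dx":0.0005,"dy":-0.0001,"dz":0,"twist":0,"grip":-1},{"dx":0.0005,"dy":-0.0001,"dz":0,"twist":0,"grip":-1},{"dx":0.0005,"dy":-0.0001,"dz":0,"twist":0,"grip":-1}]'
```

```text
t: 20.28
eef_pos: [0.3965, 0.3349, 0.0573]
ee_rot: [-3.141, -0.0, 2.94]
force: [-4.4, -0.0, 0.9]
width: 0.0005
gripper_force: 1.8
t: 20.7
eef_pos: [0.3966, 0.3349, 0.0572]
ee_rot: [-3.141, -0.001, 2.94]
force: [-6.1, 0.6, 1.6]
width: 0.0002
gripper_force: 3.4
```

```bash
python3 -m crank '[{"dx":0.0003,"dy":0,"dz":0,"twist":0,"grip":-1},{"dx":0.0003,"dy":0,"dz":0,"twist":0,"grip":-1},{"dx":0,"dy":0,"dz":0,"twist":0,"grip":-1},{"dx":-0.003,"dy":0.0006,"dz":0,"twist":0,"grip":-1},{"dx":-0.008,"dy":0.0016,"dz":0,"twist":0,"grip":-1}]'
python3 -m crank '[{"dx":0,"dy":0,"dz":0.01,"twist":0,"grip":-1},{"dx":0,"dy":0,"dz":0.04,"twist":0,"grip":-1},{"dx":0,"dy":0,"dz":0.08,"twist":0,"grip":-1},{"dx":0,"dy":0,"dz":0.12,"twist":0,"grip":-1},{"dx":0,"dy":0,"dz":0.16,"twist":0,"grip":-1}]'
python3 -m crank '[{"dx":0.03,"dy":-0.006,"dz":0.02,"twist":0,"grip":-1},{"dx":0.06,"dy":-0.012,"dz":0.04,"twist":0,"grip":-1},{"dx":0.09,"dy":-0.018,"dz":0.06,"twist":0,"grip":-1},{"dx":0.12,"dy":-0.024,"dz":0.08,"twist":0,"grip":-1},{"dx":0.135,"dy":-0.027,"dz":0.08,"twist":0,"grip":-1}]'
python3 -m crank '[{"dx":0,"dy":0,"dz":0,"twist":0,"grip":-1},{"dx":0,"dy":0,"dz":0,"twist":0,"grip":-1},{"dx":0,"dy":0,"dz":0,"twist":0,"grip":-1},{"dx":0,"dy":0,"dz":0,"twist":0,"grip":-1},{"dx":0,"dy":0,"dz":0,"twist":0,"grip":-1}]'
python3 - <<'E'
from h import *
st=arm.get_state();print(st['eef_pos'],st['qd'].round(3));w=snap('wrist','w9.png');cv2.imwrite('pics/w9c.png',cv2.resize(w[20:220,150:370,::-1],(660,600),interpolation=cv2.INTER_CUBIC))
E
```

```text
t: 21.12
eef_pos: [0.3897, 0.3369, 0.0575]
ee_rot: [3.141, 0.001, 2.94]
force: [0.6, -0.7, -0.4]
width: 0.0005
gripper_force: 0.0
t: 21.53
eef_pos: [0.3892, 0.3362, 0.2202]
ee_rot: [3.141, 0.001, 2.94]
force: [0.9, 1.4, -1.2]
width: 0.0004
gripper_force: 0.0
t: 21.95
eef_pos: [0.5284, 0.3094, 0.3027]
ee_rot: [3.137, 0.006, 2.939]
force: [0.1, 0.8, 0.7]
width: 0.0005
gripper_force: 0.0
t: 22.37
eef_pos: [0.5235, 0.3098, 0.2975]
ee_rot: [-3.142, -0.0, 2.941]
force: [-0.1, -0.4, 0.8]
width: 0.0004
gripper_force: 0.0
[0.52351545 0.30980111 0.29746106] [ 0.    -0.002  0.005  0.     0.001  0.002]
```

View pics/w9c.png

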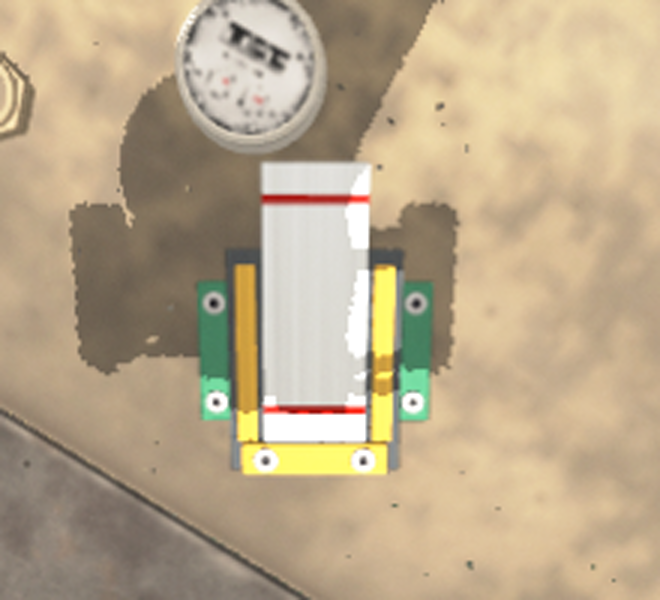

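The shim lies flat and square between the cheeks, with its end at the stop (crop row ~442) and the gripper clear. I'm handing the job in.

```bash
python3 -c "
from station import arm
print(arm.job_done())"
```

```text
the job is handed in; nothing more can be done
None
```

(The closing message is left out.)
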